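# Lay down the hold-down leaves of a gluing jig

### The arm

A 6-joint arm with a two-finger parallel gripper is mounted at the origin on a cart in front of the work surface, level with it; the furniture and walls round the work are solid. World frame = base frame: x ahead of the robot, y to its left, z up, the work surface at z = 0. Lengths are in m, angles in rad, forces in N, time in s.
With the tool pointing down it reaches from about 0.375 to 0.9 m from the base axis. Payload 3.1 kg.
Tool frame: the origin (TCP) lies between the finger pads, 19 mm behind the fingertips; this is the grasp point; z points along the fingers, y is the line along which they close (so a half turn about z gives the same grasp; the last joint's range is limited). The gripper opens to 85 mm and grips with 20 to 120 N. Pads are 22 mm wide; open, the fingers measure 114 mm over their backs; the gripper's body (76 mm by 85 mm) begins 54 mm behind the grasp point. The pads swing forward as they close: fully open they stand 13 mm farther back than shut.
Start: joints at [-1.417, 0.527, 1.433, -0, 1.181, -0.178], TCP at [0.204, -0.591, 0.25] pointing down, gripper open.
Joint ranges: [-3.08, 3.08], [-0.75, 2.2], [0.22, 2.44], [-1.43, 4.57], [0, 2.65], [-2.85, 2.85]. Speed limits (rad/s): [2.79, 2.79, 3.14, 3.14, 3.14, 3.14].

### API

Orientations are given as a unit quaternion [x, y, z, w].
In Python, from station import manip gives the robot as it stands.
- The arm moves only by the shell command python3 drive.py 'ROWS' [FORCE]. ROWS is rows parted by semicolons, their numbers by spaces, 1 to 20 of them, each of 5 numbers: dx, dy, dz in m, then a turn about the tool's z in rad, then the opening from 0.0 (shut) to 1.0 (fully open); each row is the pose to reach, as a shift and turn from the pose commanded when the command began, along the tool's axes at that moment; what a row does not reach only later rows make up. A row lasts 1/10 s, in which the tool goes at most 0.05 m and 0.15 rad, less where a joint would pass 70% of its speed; a pose out of reach is approached as far as the arm can. The fingers move at their own pace and stop on an object; FORCE is the grip in N (left out, the last holds). Time passes only in rows, so rows that do not move let the fingers close. It prints the time, the measured TCP pose, the force, the opening and the grip force at its end.
- manip.sense(): the state, without advancing time (a new reading comes with each control period).
- manip.snapshot(name): name is "scene" or "side" or "wrist"; returns a dict with "pixels" (384x512x3 uint8, red, green, blue), "range_z" (384x512 float32, m along the optical axis (not along the pixel's ray), 0 where there is no reading), "fov_y" (degrees; the focal length in pixels is half the picture's height over the tangent of half this angle, whatever the lens; pixels are square), "cx", "cy" (the principal point, pixels), "R" (3x3) and "t" (3): a world point X has camera coordinates R X + t; the wrist camera has in their place "hand_eye" (4x4, takes a point from camera to tool coordinates, whose origin is the TCP and whose axes are the flange's). Camera axes: x right, y down, z forward; pixel columns grow to the right and rows downward; lengths in m; the calibration is good to about 2 mm. A picture is of the moment at which its call begins: read the wrist's pose just before it.
- manip.sign_off(): hands the job in; it is judged then, once.
The state is a dict: "t": time; "q": joint angles; "qd": joint speeds; "tau": joint torques, N m; "tcp_pos": TCP position; "tool_rot": TCP orientation; "force": force on the tool from outside, world axes, zero at the start; "ft_torque": the same for the moment, N m; "finger_gap": opening from 0.0 (shut) to 1.0 (fully open); "gripper_force": force on a finger pad.
Only numpy, scipy, OpenCV 4.12 (cv2) and the standard library are available. Lean on these libraries where they do the work, as an engineer would, in place of code of your own. Each camera call takes 0.05 s, during which the arm holds its last target. There are 200 camera calls.

### The job

Lay the seven raised leaves of the gluing jig flat, so that they hold the cover board while its glue sets: run your fingertips gently along the row from the left end of the front side to the right, round the corner and on along the right side to the last leaf. Do it in order and in one pass, without lifting away from the row in between. Grip and lift nothing, and leave the board, the block standing on it and the things round the jig where they are.

Things in the scene. Friction and masses are not known exactly. Their poses are not given: they have to be found in the camera images.
- jig: gluing jig, fixed to the table: plywood plate 204 (x) x 240 (y) x 10 mm, aluminium hinge rails along its front (-x) and right (-y) edges with seven small steel leaves. Origin on the table 5 mm nearer than the plate's centre, z up, x away from the robot, turned up to 0.45 rad either way. The leaves' path is an L: row_start, 180 mm along -y to row_corner, 145 mm along +x to row_end.
- row_start (a point): top of the flat aluminium land (24 x 30 mm) before the first leaf, at the left end of the front row; 17.5 mm above the table, level with leaves laid flat. The hinges of the four front leaves lie 20, 56, 92 and 128 mm after it. A leaf measures 28 mm along the path, 32 mm across (12 mm outward, 20 mm to the board side of the path), 3 mm thick.
- row_corner (a point): middle of the top of the flat land (28 x 28 mm) at the corner between the fourth and the fifth leaf, 17.5 mm above the table. The hinges of the three leaves on the right side lie 22, 58 and 94 mm after it.
- row_end (a point): middle of the top of the flat land (30 x 24 mm) after the seventh leaf, 17.5 mm above the table. Every leaf points from its hinge on along the path towards this end, its tip raised like a ramp: a fingertip passing from row_start at flat-leaf height lays it down; coming the other way it catches on the tip.
- cover_board: loose brown cover board, 138 (x) x 174 (y) x 4 mm, lying between the rails and lips of the jig with 2 to 3 mm play; its edges go under the leaves. Origin at the centre of its underside, 10 mm above the table
- weight: loose dark steel block with a light round stud on top, 55 x 68 x 30 mm, 0.3 to 0.5 kg, standing on the board as a weight. Origin at the centre of its underside, 14 mm above the table
- folder: bone folder, a flat cream stick 148 x 46 x 9 mm as it lies, on the table to the left of the jig; origin at the centre of its underside
- brush: glue brush with wooden handle, 187 x 72 x 11 mm, on the table to the right of the jig; origin at the centre of its underside
- clip: black bulldog clip 53 x 51 x 22 mm, on the table in front of the jig; origin at the centre of its underside
- wax_tin: round tin with a lid, 79 mm across, 39 mm high, on the table behind the jig; origin at the centre of its underside
- marker: marker pen 141 x 34 x 16 mm, on the table to the left; origin at the centre of its underside
- leaf1 (a joint): hinge of the first (leftmost) leaf of the front row: 0 rad lying flat, 0.6 fully raised; starts raised at 0.32 to 0.55. Stiff enough to stay where it is put; about 0.5 N at the tip moves it.
- leaf2 (a joint): hinge of the second leaf of the front row: 0 rad lying flat, 0.6 fully raised; starts raised at 0.32 to 0.55. Stiff enough to stay where it is put; about 0.5 N at the tip moves it.
- leaf3 (a joint): hinge of the third leaf of the front row: 0 rad lying flat, 0.6 fully raised; starts raised at 0.32 to 0.55. Stiff enough to stay where it is put; about 0.5 N at the tip moves it.
- leaf4 (a joint): hinge of the fourth leaf of the front row, nearest the corner: 0 rad lying flat, 0.6 fully raised; starts raised at 0.32 to 0.55. Stiff enough to stay where it is put; about 0.5 N at the tip moves it.
- leaf5 (a joint): hinge of the fifth leaf: first after the corner, on the right side: 0 rad lying flat, 0.6 fully raised; starts raised at 0.32 to 0.55. Stiff enough to stay where it is put; about 0.5 N at the tip moves it.
- leaf6 (a joint): hinge of the sixth leaf, on the right side: 0 rad lying flat, 0.6 fully raised; starts raised at 0.32 to 0.55. Stiff enough to stay where it is put; about 0.5 N at the tip moves it.
- leaf7 (a joint): hinge of the seventh and last leaf, at the far end of the right side: 0 rad lying flat, 0.6 fully raised; starts raised at 0.32 to 0.55. Stiff enough to stay where it is put; about 0.5 N at the tip moves it.

How it is judged:
On the way, in this order (a step that is already met when the one before it is completed fails the run):
1. the first leaf is laid flat while the third to seventh still stand (value of joint leaf1 below 0.12 rad and value of joint each of leaf3, leaf4, leaf5, leaf6, leaf7 above 0.12 rad), for 0.05 s.
2. the whole front row is flat while the last two leaves of the right side still stand (value of joint each of leaf1, leaf2, leaf3, leaf4 below 0.12 rad and value of joint each of leaf6, leaf7 above 0.12 rad), for 0.05 s.
3. all seven leaves are flat (value of joint each of leaf1, leaf2, leaf3, leaf4, leaf5, leaf6, leaf7 below 0.12 rad), for 0.1 s.
At the end, for the whole second after the job is handed in: All seven leaves lie flat (each below 0.12 rad, its tip less than about 3.4 mm up), the board still lies in its seat (within 8 mm of its start), the block stands at rest on it and it and the five things round the jig are within 20 mm of where they were (all of step 3 and distance of cover_board from where it was at the start of the episode below 0.008 m and angle between cover_board's own z axis and vertical below 0.05 rad and distance of each of weight, folder, brush, clip, wax_tin, marker from where it was at the start of the episode below 0.02 m and linear speed of weight below 0.02 m/s); the robot touches nothing.
It fails at once if a leaf is laid flat while the leaf two places before it still stands (out of order) ((value of joint leaf3 below 0.12 rad and value of joint leaf1 above 0.12 rad) or (value of joint leaf4 below 0.12 rad and value of joint leaf2 above 0.12 rad) or (value of joint leaf5 below 0.12 rad and value of joint leaf3 above 0.12 rad) or (value of joint leaf6 below 0.12 rad and value of joint leaf4 above 0.12 rad) or (value of joint leaf7 below 0.12 rad and value of joint leaf5 above 0.12 rad)).
It fails at once if the hand is lifted away from the row (TCP over 110 mm above the table) after the first leaf is flat and before the last one is (value of joint leaf1 below 0.12 rad and value of joint leaf7 above 0.12 rad and height (world z) of the grasp point above 0.11 m).
It fails at once if the fingers press the jig or its leaves with more than 40 N (contact force between the fingers and jig above 40 N).
It fails at once if the board or the block on it is lifted, or the block tipped (height (world z) of cover_board above 0.02 m or height (world z) of weight above 0.026 m or angle between weight's own z axis and vertical above 0.35 rad).
It fails at once if one of the things round the jig is lifted or pushed away (distance of any of folder, brush, clip, wax_tin, marker from where it was at the start of the episode above 0.03 m).
It also fails if it takes over 48 s, if anything falls off the work surface, if the arm or the gripper's body presses on something with over 40 N, if the wrist force passes 120 N, or if a joint passes its speed limit or range.

## Working session

There is one attempt and no reset: what is moved stays moved. The work goes in short steps, Python scripts to look and compute and a shell command to move; the robot and the scene stay as the last step left them, time stands still between calls to the robot, and variables do not carry over. Pictures are saved under pics/ and viewed, at most 10 in all, crops included, and the job is handed in when it is done.

```bash
ls; mkdir -p pics
cat > h.py <<'E'
import numpy as np, cv2
from station import manip
def cam(s):
    f=s["pixels"].shape[0]/2/np.tan(np.radians(s["fov_y"])/2)
    return f,s["cx"],s["cy"]
def cloud(s):
    f,cx,cy=cam(s); z=s["range_z"].astype(float)
    v,u=np.mgrid[:z.shape[0],:z.shape[1]]
    P=np.stack([(u-cx)/f*z,(v-cy)/f*z,z],-1)
    return (P-np.array(s["t"]))@np.array(s["R"])   # world
def ray(s,u,v,h):
    f,cx,cy=cam(s); R=np.array(s["R"]); t=np.array(s["t"])
    c=-R.T@t; d=R.T@np.array([(u-cx)/f,(v-cy)/f,1.]); return c+d*(h-c[2])/d[2]
E
python3 - <<'E'
from h import *
a=manip.snapshot("scene"); b=manip.snapshot("side")
for n,s in(("scene",a),("side",b)):
    cv2.imwrite(f"pics/{n}.png",s["pixels"][...,::-1]); np.savez(f"{n}.npz",**s)
    print(n,s["fov_y"],s["cx"],s["cy"],-np.array(s["R"]).T@s["t"])
s=manip.sense(); print({k:np.round(v,3) for k,v in s.items()})
E
```

```text
drive.py
pics
station.py
scene 46.59734610778067 258.95452601509544 189.74092640975095 [0.21418121 0.54716141 0.83192843]
side 52.08950838386497 257.4368326734671 182.77843508085843 [0.15295834 0.59656695 0.80686811]
{'t': np.float64(0.1), 'q': array([-1.418,  0.528,  1.434,  0.   ,  1.181, -0.179]), 'qd': array([ 0.002, -0.002, -0.003, -0.001,  0.   ,  0.001]), 'tau': array([-0.0000e+00, -4.4330e+01, -1.7859e+01, -0.0000e+00,  4.0000e-03,
        0.0000e+00]), 'tcp_pos': array([ 0.204, -0.59 ,  0.249]), 'tool_rot': array([ 0.986,  0.165,  0.   , -0.001]), 'force': array([-0.921, -0.202, -0.445]), 'ft_torque': array([-0.005,  0.063,  0.028]), 'gripper_force': np.float64(0.0), 'finger_gap': np.float64(1.002)}
```

View pics/scene.png

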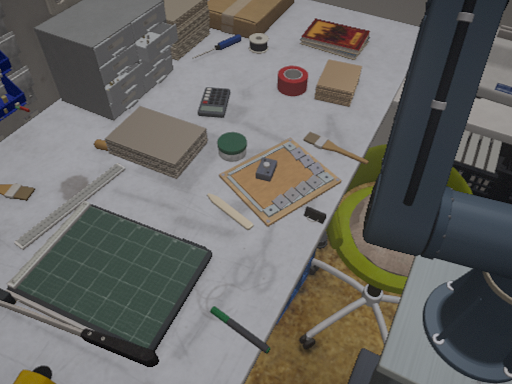

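View pics/side.png

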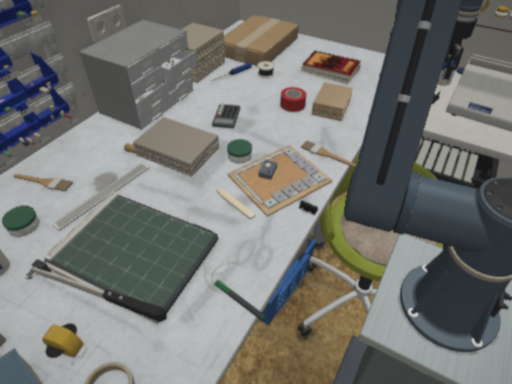

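Both views show the jig (scene: corners about (220,178), (291,141), (340,179), (271,218)) with the grey leaves along its lower-right edges and the block at (266,168). The clip is at (315,214), the brush at (335,148), the folder at (230,210), the tin at (232,146) and the marker at (240,328).

Run:
```python
from h import *
s=dict(np.load("scene.npz")); C=cloud(s)
for n,u,v,h in[("cL",220,178,.01),("cT",291,141,.01),("cR",340,179,.01),("cB",271,218,.01),("block",266,168,.044),("clip",315,214,.02),("br1",308,137,.005),("br2",366,161,.005),("fo1",210,196,.009),("fo2",251,227,.009),("tin",232,141,.039),("mk",240,328,.01)]:
    print(n,np.round(ray(s,u,v,h),3),np.round(C[v,u],3))
a=s["pixels"][125:235,200:360,::-1]; cv2.imwrite("pics/crop1.png",cv2.resize(a,None,fx=5,fy=5,interpolation=cv2.INTER_CUBIC))
w=manip.snapshot("wrist"); print(w["fov_y"],w["cx"],w["cy"],np.round(w["hand_eye"],3))
```

```text
cL [ 0.651 -0.103  0.01 ] [ 0.655 -0.11   0.002]
cT [ 0.551 -0.317  0.01 ] [ 0.551 -0.315  0.011]
cR [ 0.381 -0.246  0.01 ] [ 0.383 -0.255  0.   ]
cB [ 0.479 -0.049  0.01 ] [ 0.477 -0.046  0.015]
block [ 0.55  -0.16   0.044] [ 0.553 -0.167  0.036]
clip [ 0.39  -0.101  0.02 ] [ 0.391 -0.105  0.016]
br1 [ 0.518 -0.36   0.005] [ 0.516 -0.353  0.011]
br2 [ 0.344 -0.346  0.005] [ 0.344 -0.343  0.007]
fo1 [ 0.641 -0.04   0.009] [ 0.642 -0.04   0.009]
fo2 [ 0.508 -0.004  0.009] [ 0.51  -0.008  0.003]
tin [ 0.677 -0.211  0.039] [ 0.677 -0.211  0.039]
mk [0.411 0.222 0.01 ] [0.409 0.224 0.015]
61.772100917808764 246.23220191939419 189.7313113526628 [[ 0.    -0.949 -0.314  0.081]
 [ 1.     0.     0.    -0.   ]
 [-0.    -0.314  0.949 -0.124]
 [ 0.     0.     0.     1.   ]]
```

View pics/crop1.png

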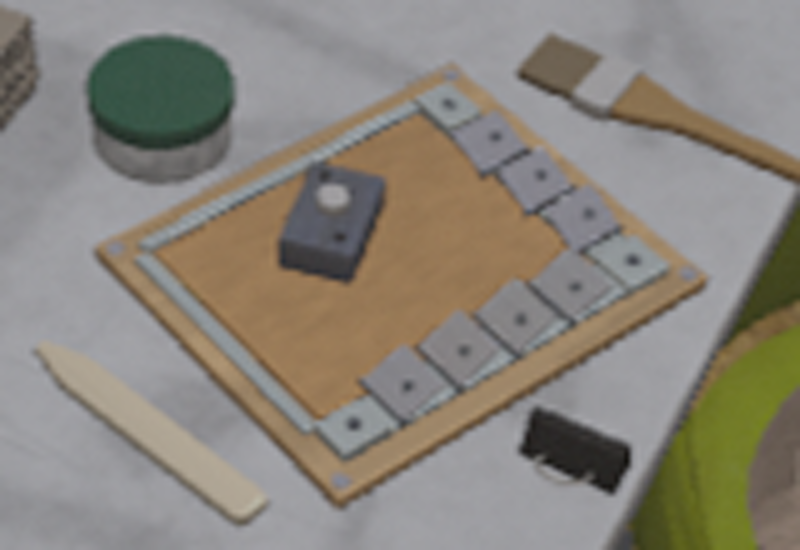

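The crop shows the three light lands with dark screw dots: row_start (353,425), row_corner (633,260) and row_end (449,104). The raised leaves are between them. Rays put the jig at yaw about -0.42, so I'll move the wrist camera over it, with the gripper shut.

```bash
T='0.457 -0.317 0 -0.82 0'; python3 drive.py '0.15 -0.1 0 -0.27 0;0.15 -0.1 0 -0.27 0;0.15 -0.1 0 -0.27 0;0.15 -0.1 0 -0.27 0;0.3 -0.21 0 -0.54 0;0.3 -0.21 0 -0.54 0;0.3 -0.21 0 -0.54 0;0.3 -0.21 0 -0.54 0;0.457 -0.317 0 -0.82 0;0.457 -0.317 0 -0.82 0;0.457 -0.317 0 -0.82 0;0.457 -0.317 0 -0.82 0;0.457 -0.317 0 -0.82 0;0.457 -0.317 0 -0.82 0;0.457 -0.317 0 -0.82 0;0.457 -0.317 0 -0.82 0' 20
cat >> h.py <<'E'
from scipy.spatial.transform import Rotation as Ro
def wrist():
    p=manip.sense(); s=dict(manip.snapshot("wrist")); H=np.array(s["hand_eye"])
    W=np.eye(4); W[:3,:3]=Ro.from_quat(p["tool_rot"]).as_matrix(); W[:3,3]=p["tcp_pos"]
    M=np.linalg.inv(W@H); s["R"]=M[:3,:3]; s["t"]=M[:3,3]; return s
E
python3 - <<'E'
from h import *
w=wrist(); np.savez("w1.npz",**w); cv2.imwrite("pics/w1.png",cv2.resize(w["pixels"][...,::-1],(800,600),interpolation=cv2.INTER_CUBIC))
E
```

```text
t: 1.75
tcp_pos: [0.5316, -0.1435, 0.2499]
tool_rot: [0.839, 0.544, -0.0, -0.0]
force: [0.0, 0.0, 0.5]
finger_gap: 0.002
gripper_force: 0.0
```

View pics/w1.png

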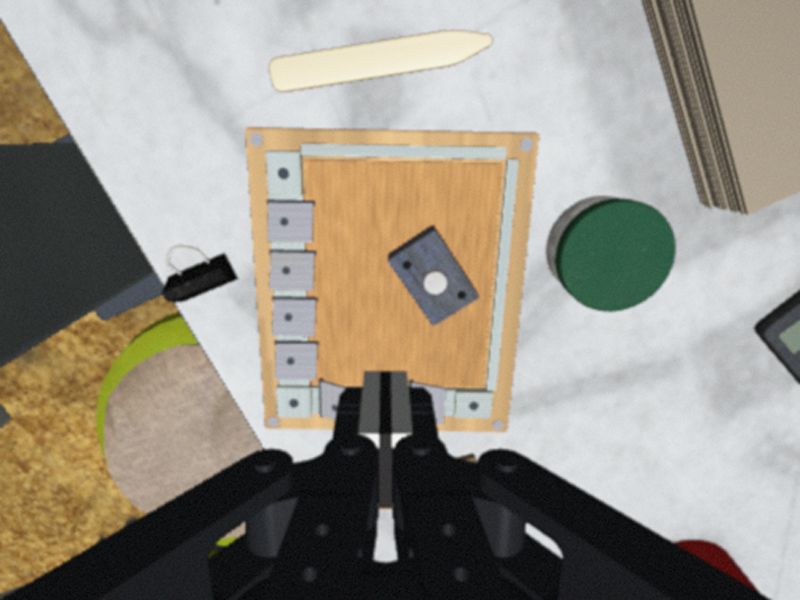

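The wrist view shows the land dots at about (283,173) start, (293,403) corner and (474,406) end, in 800x600 pixels. The front leaf dots are at (284,221), (286,270), (288,317) and (290,361), and the fingers hide leaf 6.

```bash
cat > meas.py <<'E'
from h import *
def dot(s,u,v,r):   # sub-pixel dark dot centroid
    g=cv2.cvtColor(s["pixels"],cv2.COLOR_RGB2GRAY).astype(float); u,v=int(round(u)),int(round(v))
    p=g[v-r:v+r+1,u-r:u+r+1]; wt=np.clip(np.median(p)-20-p,0,None); yy,xx=np.mgrid[-r:r+1,-r:r+1]
    return u+(wt*xx).sum()/wt.sum(), v+(wt*yy).sum()/wt.sum()
def tri(views):
    A=[];b=[]
    for s,(u,v) in views:
        f,cx,cy=cam(s);R=np.array(s["R"]);t=np.array(s["t"])
        for k,x in((0,(u-cx)/f),(1,(v-cy)/f)): A.append(R[k]-x*R[2]); b.append(x*t[2]-t[k])
    return np.linalg.lstsq(np.array(A),np.array(b),rcond=None)[0]
E
python3 - <<'E'
from meas import *
w=dict(np.load("w1.npz")); sc=dict(np.load("scene.npz")); C=cloud(w)
W=[(283,173),(293,403),(474,406)]; S=[(353,425),(633,260),(449,104)]; P=[];T=[]
for a,b in zip(W,S):
    d=dot(w,a[0]/1.5625,a[1]/1.5625,5); e=dot(sc,200+b[0]/5-.4,125+b[1]/5-.4,2)
    P.append(ray(w,*d,.0175)); T.append(tri([(w,d),(sc,e)]))
    u,v=np.round(d).astype(int); print(np.round(d,1),np.round(e,1),"ray",P[-1].round(4),"scene ray",ray(sc,*e,.0175).round(4),"tri",T[-1].round(4),"depth z",np.median(C[v-4:v+5,u-4:u+5,2]).round(4))
for Q in(P,T):
    d1,d2=Q[1]-Q[0],Q[2]-Q[1]; print(np.linalg.norm(d1),np.linalg.norm(d2),"yaw",np.arctan2(-d1[0]*-1*-1,-d1[1]) if 0 else np.arctan2(d1[0],-d1[1]),np.arctan2(d2[1],d2[0]))
E
```

```text
[180.9 110.6] [270.3 209.4] ray [ 0.4889 -0.0662  0.0175] scene ray [ 0.4895 -0.0659  0.0175] tri [ 0.4892 -0.0661  0.0176] depth z 0.0178
[187.6 257.6] [326.1 176.6] ray [ 0.4125 -0.2294  0.0175] scene ray [ 0.4132 -0.2293  0.0175] tri [ 0.4129 -0.2289  0.0182] depth z 0.0176
[302.7 259.3] [289.4 145.4] ray [ 0.5439 -0.2909  0.0175] scene ray [ 0.5446 -0.2909  0.0175] tri [ 0.5441 -0.2901  0.0185] depth z 0.0178
0.180228125180778 0.1451012928921279 yaw -0.438287694044608 -0.43794280435296257
0.17980178405104652 0.1447345077725484 yaw -0.43814717321965346 -0.4367934192137961
```

The points agree between views: 180.2 and 145.1 mm apart, height 17.5–18 mm, yaw -0.438 on both legs. Next I'll go above row_start and down to about 20 mm clear.

```bash
python3 drive.py '0.0533 -0.0705 0.03 0.017 0;0.0533 -0.0705 0.03 0.017 0;0.0533 -0.0705 0.08 0.017 0;0.0533 -0.0705 0.13 0.017 0;0.0533 -0.0705 0.17 0.017 0;0.0533 -0.0705 0.1935 0.017 0;0.0533 -0.0705 0.1935 0.017 0;0.0533 -0.0705 0.1935 0.017 0'
python3 - <<'E'
from h import *
w=wrist(); cv2.imwrite("pics/w2.png",w["pixels"][...,::-1])
s=manip.sense(); p=s["tcp_pos"]; R=Ro.from_quat(s["tool_rot"]).as_matrix(); print(p.round(4),(R.T@(np.array([.4889,-.0662,.0365])-p)).round(4),R.round(3),s["force"])
E
```

```text
t: 2.6
tcp_pos: [0.4898, -0.0658, 0.0567]
tool_rot: [0.844, 0.537, -0.0, -0.0]
force: [0.0, -0.5, 0.6]
finger_gap: 0.001
gripper_force: 0.0
[ 0.4904 -0.0658  0.0575] [-0.001  -0.0012  0.021 ] [[ 0.423  0.906  0.002]
 [ 0.906 -0.423 -0.001]
 [ 0.     0.002 -1.   ]] [ 0.74213211 -0.02860101 -0.14907251]
```

View pics/w2.png

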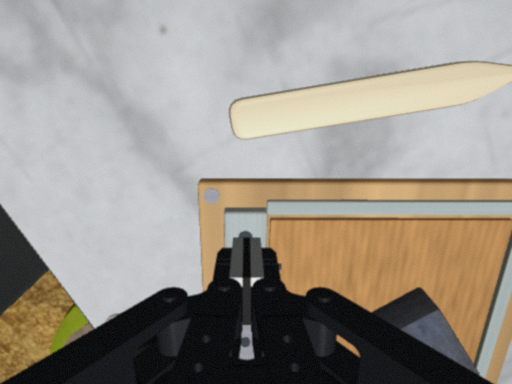

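The fingertips are over the first land, with its dot at (245,237) just beyond the tips. Now a gentle touch-down.

```bash
python3 drive.py '-0.001 -0.001 0.008 0 0;-0.001 -0.001 0.014 0 0;-0.001 -0.001 0.017 0 0;-0.001 -0.001 0.018 0 0;-0.001 -0.001 0.018 0 0'; python3 drive.py '0 0 0.001 0 0;0 0 0.001 0 0'; python3 drive.py '0 0 0.001 0 0;0 0 0.001 0 0'
```

```text
t: 3.15
tcp_pos: [0.4884, -0.0653, 0.0385]
tool_rot: [0.843, 0.537, -0.0, -0.0]
force: [0.6, -0.5, -0.3]
finger_gap: 0.001
gripper_force: 0.0
t: 3.35
tcp_pos: [0.4884, -0.0654, 0.0375]
tool_rot: [0.843, 0.537, 0.0, 0.0]
force: [-0.1, -0.4, -0.1]
finger_gap: 0.001
gripper_force: 0.0
t: 3.55
tcp_pos: [0.4884, -0.0654, 0.0364]
tool_rot: [0.843, 0.537, -0.0, -0.0]
force: [0.2, 1.0, -0.0]
finger_gap: -0.0
gripper_force: 0.0
```

```bash
python3 drive.py '0 0 0.0005 0 0;0 0 0.0005 0 0'; python3 drive.py '0 0 0.0005 0 0;0 0 0.0005 0 0'
```

```text
t: 3.75
tcp_pos: [0.4884, -0.0654, 0.0363]
tool_rot: [0.843, 0.537, 0.0, 0.0]
force: [-0.7, -0.3, 3.6]
finger_gap: 0.0
gripper_force: 1.7
t: 3.95
tcp_pos: [0.4884, -0.0654, 0.0363]
tool_rot: [0.843, 0.537, 0.0, 0.0]
force: [-1.4, 0.5, 8.6]
finger_gap: 0.006
gripper_force: 4.1
```

Contact is at TCP z = 0.0363. I'll rise to about 0.5 mm above flat height and sweep the first two leaves, watching the force.

```bash
python3 drive.py '0 0 -0.0013 0 0;-0.01 0 -0.0013 0 0;-0.02 0 -0.0013 0 0;-0.03 0 -0.0013 0 0;-0.04 0 -0.0013 0 0;-0.05 0 -0.0013 0 0;-0.06 0 -0.0013 0 0;-0.06 0 -0.0013 0 0'
```

```text
t: 4.75
tcp_pos: [0.4625, -0.1212, 0.0368]
tool_rot: [0.844, 0.537, -0.0, 0.0]
force: [0.4, -0.4, 0.2]
finger_gap: 0.001
gripper_force: 0.2
```

```bash
cat >> meas.py <<'E'
A,B,E_=np.array([.4887,-.0662]),np.array([.4127,-.2292]),np.array([.5439,-.2906])
def leaves():
    out={}
    for n in("wrist","scene"):
        s=wrist() if n=="wrist" else manip.snapshot(n); C=cloud(s).reshape(-1,3)
        for i,h in enumerate([20,56,92,128,22,58,94]):
            o,e=(A,B) if i<4 else (B,E_); d=(e-o)/np.linalg.norm(e-o); m=np.array([-d[1],d[0]])
            q=C[:,:2]-o; a=q@d-h/1e3; c=q@m
            k=(a>.021)&(a<.027)&(abs(c)<.010)&(C[:,2]<.05)&(C[:,2]>.005)
            out[n,i+1]=(int(k.sum()),round(float(np.median(C[k,2]))*1e3,1) if k.any() else None)
    print(out); return s
E
python3 -c "
from meas import *
leaves()"
```

```text
{('wrist', 1): (454, 18.1), ('wrist', 2): (0, None), ('wrist', 3): (96, 28.7), ('wrist', 4): (0, None), ('wrist', 5): (0, None), ('wrist', 6): (0, None), ('wrist', 7): (0, None), ('scene', 1): (22, 18.0), ('scene', 2): (6, 18.5), ('scene', 3): (3, 14.6), ('scene', 4): (13, 25.2), ('scene', 5): (16, 29.1), ('scene', 6): (0, None), ('scene', 7): (0, None)}
```

Leaf 1 is flat (18.1 mm, as expected) and the force is near zero. On to the corner.

```bash
python3 drive.py '-0.01 0 0 0 0;-0.02 0 0 0 0;-0.03 0 0 0 0;-0.04 0 0 0 0;-0.05 0 0 0 0;-0.06 0 0 0 0;-0.07 0 0 0 0;-0.08 0 0 0 0;-0.09 0 0 0 0;-0.1 0 0 0 0;-0.11 0 0 0 0;-0.119 0 0 0 0;-0.119 0 0 0 0'; python3 -c "
from meas import *
leaves()"
```

```text
t: 6.15
tcp_pos: [0.4126, -0.229, 0.0368]
tool_rot: [0.844, 0.537, 0.0, 0.0]
force: [0.4, -0.5, -0.5]
finger_gap: 0.004
gripper_force: 0.0
{('wrist', 1): (0, None), ('wrist', 2): (794, 18.2), ('wrist', 3): (610, 18.2), ('wrist', 4): (506, 18.2), ('wrist', 5): (295, 29.9), ('wrist', 6): (392, 27.6), ('wrist', 7): (433, 26.3), ('scene', 1): (19, 18.0), ('scene', 2): (15, 20.0), ('scene', 3): (15, 18.2), ('scene', 4): (12, 17.3), ('scene', 5): (13, 29.7), ('scene', 6): (13, 26.9), ('scene', 7): (17, 25.7)}
```

The front row is flat and leaves 5–7 still stand. Now along the right side.

```bash
python3 drive.py '0 0.01 0 0 0;0 0.02 0 0 0;0 0.03 0 0 0;0 0.04 0 0 0;0 0.05 0 0 0;0 0.06 0 0 0;0 0.07 0 0 0;0 0.08 0 0 0;0 0.09 0 0 0;0 0.1 0 0 0;0 0.11 0 0 0;0 0.12 0 0 0;0 0.13 0 0 0;0 0.14 0 0 0;0 0.145 0 0 0;0 0.145 0 0 0'; python3 -c "
from meas import *
leaves()"
```

```text
t: 7.85
tcp_pos: [0.5451, -0.2895, 0.0368]
tool_rot: [0.843, 0.537, 0.0, 0.001]
force: [-0.1, 0.2, -0.2]
finger_gap: -0.001
gripper_force: 0.0
{('wrist', 1): (0, None), ('wrist', 2): (0, None), ('wrist', 3): (0, None), ('wrist', 4): (0, None), ('wrist', 5): (444, 18.1), ('wrist', 6): (413, 18.2), ('wrist', 7): (420, 18.2), ('scene', 1): (18, 18.5), ('scene', 2): (16, 17.5), ('scene', 3): (16, 17.6), ('scene', 4): (13, 18.2), ('scene', 5): (13, 18.9), ('scene', 6): (13, 19.0), ('scene', 7): (11, 18.2)}
```

All seven are flat. I'll lift straight up and check everything.

```bash
python3 drive.py '0 0 -0.02 0 0;0 0 -0.07 0 0;0 0 -0.12 0 0;0 0 -0.16 0 0;0 0 -0.2 0 0;0 0 -0.2 0 0;0 0 -0.2 0 0'; python3 -c "
from meas import *
s=leaves(); cv2.imwrite('pics/end.png',cv2.resize(s['pixels'][125:235,200:360,::-1],None,fx=5,fy=5,interpolation=cv2.INTER_CUBIC))"
```

```text
t: 8.65
tcp_pos: [0.5439, -0.2887, 0.2378]
tool_rot: [0.843, 0.537, 0.0, 0.001]
force: [-0.4, 0.1, -1.2]
finger_gap: -0.001
gripper_force: 0.0
{('wrist', 1): (144, 18.1), ('wrist', 2): (138, 18.1), ('wrist', 3): (117, 18.0), ('wrist', 4): (101, 18.3), ('wrist', 5): (98, 18.2), ('wrist', 6): (97, 18.2), ('wrist', 7): (91, 18.2), ('scene', 1): (14, 18.6), ('scene', 2): (16, 18.4), ('scene', 3): (14, 18.2), ('scene', 4): (11, 18.4), ('scene', 5): (13, 19.0), ('scene', 6): (14, 19.2), ('scene', 7): (12, 18.6)}
```

View pics/end.png

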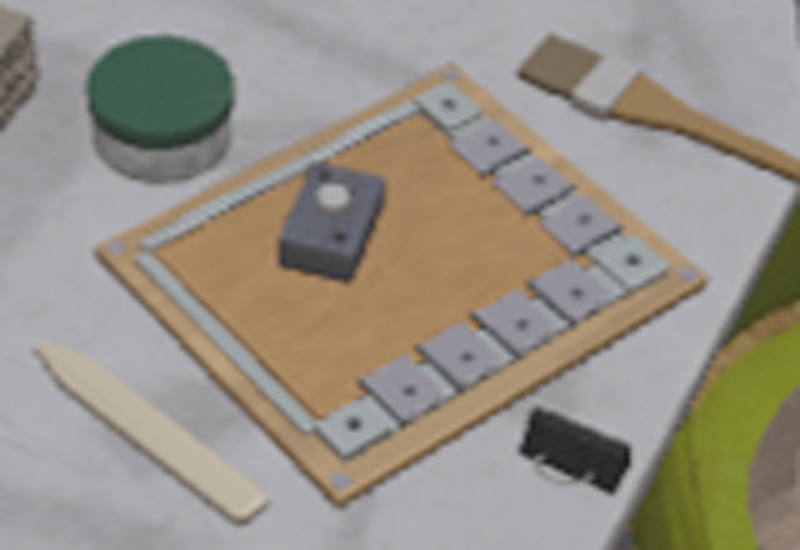

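All seven leaves lie flat. The block (332,220) and the tin, brush, folder and clip are where they were at the start.

```bash
python3 -c "
from station import manip
print(manip.sign_off())"
```

```text
the job is handed in; nothing more can be done
None
```

I laid all seven leaves flat in order in one pass and handed the job in at about 9 s. The final measurements put every leaf tip within about 2 mm of flat height, and the final picture shows the board, the block and the things near the jig unmoved; the marker was out of that picture, and no verdict was printed.

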